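# Tighten the anchor eye with a tommy bar

### The arm

A 6-joint arm with a two-finger parallel gripper is mounted at the origin on the work surface. World frame = base frame: x ahead of the robot, y to its left, z up, the work surface at z = 0. Lengths are in m, angles in degrees, forces in N, time in s.
With the tool pointing down it reaches from about 0.275 to 0.825 m from the base axis. Payload 4.9 kg.
Tool frame: the origin (TCP) lies at the very end of the fingers, on their centre line; the grasp point (between the pads) lies ctrl.pinch_z behind it (ctrl.pinch_z is the distance from the TCP to the grasp point, in m); z points along the fingers, y is the line along which they close (so a half turn about z gives the same grasp; the last joint's range is limited). The gripper opens to 85 mm and grips with 20 to 120 N. Pads are 22 mm wide; open, the fingers measure 114 mm over their backs; the gripper's body (76 mm by 85 mm) begins 54 mm behind the grasp point. The pads swing forward as they close: fully open they stand 13 mm farther back than shut.
Start: joints at [-75.756, 18.69, -11.035, 60.275, 0, 82.311], TCP at [0.205, -0.51, 0.231] pointing down, gripper open.
Joint ranges: [-152.03, 152.03], [-55.5, 102.48], [-74.3, 77.21], [-110.64, 120.58], [-84.22, 78.4], [-180, 180]. Speed limits (degrees/s): [147.25, 147.25, 180, 180, 180, 180].

### API

Orientations are given as [roll, pitch, yaw] about the fixed x, y, z axes, in that order (R = Rz(yaw) Ry(pitch) Rx(roll)).
In Python, from workcell import ctrl, cams gives the robot as it stands.
- The arm moves only by the tool jog_arm, never from a script. Its argument "plan" is a list of rows, each a list of 5 numbers: the shift along the tool's x, y, z in m, then the turn about the tool's z in degrees, then the opening, from -1 (shut) to 1 (fully open). In form: [[dx, dy, dz, turn, claw], ...]. A call has 1 to 12 rows; each row is the pose to reach, as a shift and turn from the pose commanded when the call began, along the tool's axes at that moment; what a row does not reach only later rows make up. A row lasts 1/10 s, in which the tool goes at most 50 mm and 8.59 degrees, less where a joint would pass 70% of its speed; a pose out of reach is approached as far as the arm can. A call with a gripper value outside its range is refused whole. The fingers move at their own pace and stop on an object; "squeeze" is the grip in N (left out, the last holds). Time passes only in rows, so rows that repeat a pose let the fingers close. It gives the time, the measured TCP pose, the force, the opening and the grip force at its end, in the units of the state.
- ctrl.get_state(): the state, without advancing time (a new reading comes with each control period).
- cams.camera(name): name is "scene" or "top" or "wrist"; returns a dict with "frame" (420x560x3 uint8, blue, green, red), "depth" (420x560 float32, m along the optical axis (not along the pixel's ray), 0 where there is no reading), "fov_y" (degrees; the focal length in pixels is half the picture's height over the tangent of half this angle, whatever the lens; pixels are square), "cx", "cy" (the principal point, pixels), "k1" (the pictures are not rectified: a ray, as slopes to the right and down, at radius r is drawn at 1 + k1 r^2 times it, then the intrinsics apply), "origin" and "orientation" of the camera in the world. Camera axes: x right, y up, looking along -z (the intrinsics and any distortion apply to the point x, -y, -z); pixel columns grow to the right and rows downward; lengths in m; the calibration is good to about 2 mm. A picture is of the moment at which its call begins.
- ctrl.close_job(): hands the job in; it is judged then, once.
The state is a dict: "time_s": time; "joint_pos": joint angles; "qvel": joint speeds; "effort": joint torques, N m; "tcp_pos": TCP position; "eef_rot": TCP orientation; "ft_force": force on the tool from outside, world axes, zero at the start; "ft_torque": the same for the moment, N m; "width": opening from 0.0 (shut) to 1.0 (fully open); "finger_force": force on a finger pad.
Only numpy, scipy, OpenCV 4.12 (cv2) and the standard library are available. Lean on these libraries where they do the work, as an engineer would, in place of code of your own. Each camera call takes 0.05 s, during which the arm holds its last target. There are 200 camera calls.

### The job

On the welding table the brass eye bolt of the chain anchor is still loose: take the steel tommy bar off its yellow rest, slide it through the eye, and with the bar turn the eye clockwise (seen from above) until it is fully home and firm against its stop, which you will feel; do not go on forcing it there, and do not touch the eye with the fingers. Then draw the bar out and lay it back in the two notches of its rest. Leave the pin, the wooden spool and the wrench where they are.

Things in the scene. Friction and masses are not known exactly. Their poses are not given: they have to be found in the camera images.
- eye_hole (a point): Centre of the hole of the brass eye bolt, 95 mm above the table. The hole is level, 22 mm wide; its axis is this point's x axis (either way round), y level, z up. The eye is a flat round ring, 40 mm outside diameter, 18 mm thick along the hole's axis, on a 28 mm collar. It turns about the vertical through this point without change of height. Turning the eye turns these axes.
- eye (a joint): Turn of the eye bolt, rad, growing as it tightens (clockwise from above). At first it is 0.5 to 1.0 short of a stop that cannot be seen. It turns stiffly, 0.25 N m, and stays where left; the stop is hard: there the torque climbs by about 0.3 N m per 0.03 rad of hand travel; 0.5 to 0.8 N m is firmly home, 1.4 strains the eye. The bar swings about 0.35 rad either way in the hole before it carries the eye along.
- fixture: Grey plate 160 x 120 x 12 mm fixed to the table (strips and thin rods on it reach 26 mm); origin at the centre of its underside, straight below the eye. At its middle a round blue boss, 42 mm diameter, top 65 mm above the table, carries the eye.
- bar_mid (a point): Centre of the loose steel tommy bar: round, 14 mm diameter, 220 mm long with round ends, 0.15 to 0.22 kg, balanced here, with a square red grip 60 mm long and 18 x 18 mm around its middle. x axis along the bar (both ends alike). At the start it lies level in the notches of its rest, its centre 50 mm above the table.
- bar_end_a (a point): Tip of the bar at the +x end, 110 mm from its centre.
- bar_end_b (a point): Tip of the bar at the -x end, 110 mm from its centre.
- rest_mid (a point): Where the bar's centre lies when in its rest: 50 mm above the table, midway between the two V notches. x along the bar's place, z up. The rest is yellow and fixed: base 160 x 70 x 10 mm; the notch plates, 8 mm thick, stand 65 mm either side of this point, 30 mm wide at the mouth, tops 58 mm above the table. Between them there is room for fingers beside the red grip.
- pin: Bystander: loose aluminium pin, 28 mm diameter, 45 mm tall, upright; origin at the centre of its underside.
- spool: Bystander: loose wooden spool, 80 mm diameter, 47 mm tall, upright; origin at the centre of its underside.
- wrench: Bystander: loose steel wrench, 160 mm long, lying flat along its x axis; origin at its underside.
Mind the look-alikes: they are no part of the job. Of the things shaped like the part that bears bar_mid, the bare steel one is meant. Of the things shaped like the part that bears rest_mid, the yellow one is meant.

How it is judged (in metres and radians):
On the way, in this order (a step that is already met when the one before it is completed fails the run):
1. The bar is through the eye: one end at least 14 mm past its centre, the middle on the other side (y of bar_mid in the frame of eye_hole between -0.036 and 0.036 m and z of bar_mid in the frame of eye_hole between -0.016 and 0.016 m and angle between the x axis of bar_mid and the x axis of eye_hole, either way round below 0.6 rad and ((y of bar_end_a in the frame of eye_hole between -0.026 and 0.026 m and z of bar_end_a in the frame of eye_hole between -0.014 and 0.014 m and x of bar_end_a in the frame of eye_hole between 0.014 and 0.08 m and x of bar_mid in the frame of eye_hole below -0.03 m) or (y of bar_end_a in the frame of eye_hole between -0.026 and 0.026 m and z of bar_end_a in the frame of eye_hole between -0.014 and 0.014 m and x of bar_end_a in the frame of eye_hole between -0.08 and -0.014 m and x of bar_mid in the frame of eye_hole above 0.03 m) or (y of bar_end_b in the frame of eye_hole between -0.026 and 0.026 m and z of bar_end_b in the frame of eye_hole between -0.014 and 0.014 m and x of bar_end_b in the frame of eye_hole between 0.014 and 0.08 m and x of bar_mid in the frame of eye_hole below -0.03 m) or (y of bar_end_b in the frame of eye_hole between -0.026 and 0.026 m and z of bar_end_b in the frame of eye_hole between -0.014 and 0.014 m and x of bar_end_b in the frame of eye_hole between -0.08 and -0.014 m and x of bar_mid in the frame of eye_hole above 0.03 m))), for 0.1 s.
2. With the bar through it, the eye is within 0.03 rad of its stop and pressed firmly against it: over 25 N between bar and eye, all contacts added (about 0.3 N m) (all of step 1 and value of joint eye above 1.47 rad and contact force between bar and eye above 25 N), for 0.1 s.
At the end, for the whole second after the job is handed in: The eye is fully home, within 0.03 rad of its stop, and the bar lies still in both notches of its rest: within 5 mm across and in height, 30 mm along, and 0.08 rad of parallel (value of joint eye above 1.47 rad and x of bar_mid in the frame of rest_mid between -0.03 and 0.03 m and y of bar_mid in the frame of rest_mid between -0.005 and 0.005 m and z of bar_mid in the frame of rest_mid between -0.005 and 0.005 m and angle between the x axis of bar_mid and the x axis of rest_mid, either way round below 0.08 rad and linear speed of bar below 0.02 m/s); the robot touches nothing.
It fails at once if The eye is forced: bar and eye press on each other with more than 120 N, all contacts added, which is about 1.4 N m (contact force between bar and eye above 120 N).
It fails at once if The fingers press on the eye (more than 2 N) (contact force between the fingers and eye above 2 N).
It fails at once if The pin is moved by more than 15 mm (distance of pin from where it was at the start of the episode above 0.015 m).
It fails at once if The spool is moved by more than 15 mm (distance of spool from where it was at the start of the episode above 0.015 m).
It fails at once if The wrench is moved by more than 15 mm (distance of wrench from where it was at the start of the episode above 0.015 m).
It also fails if it takes over 69 s, if anything falls off the work surface, if the arm or the gripper's body presses on something with over 40 N, if the wrist force passes 120 N, or if a joint passes its speed limit or range.

## Working session

There is one attempt and no reset: what is moved stays moved. The work goes in short steps, Python scripts to look and compute and a tool call to move; the robot and the scene stay as the last step left them, time stands still between calls to the robot, and variables do not carry over. Pictures are saved under pics/ and viewed, at most 10 in all, crops included, and the job is handed in when it is done.

Besides the shell and the picture viewer there is one more tool, called after "Call:" as name(argument=value, ...) on one line, values as JSON. jog_arm: Moves the arm, as the interface text tells. Its arguments: {"type":"object","properties":{"plan":{"type":"array","items":{"type":"array","items":{"type":"number"}}},"squeeze":{"type":"number"}},"required":["plan"]}

```bash
ls; mkdir -p pics; python3 - <<'E'
from workcell import ctrl, cams
import cv2, pickle
s=ctrl.get_state();print(s, ctrl.pinch_z)
for n in("scene","top"):
    c=cams.camera(n); cv2.imwrite(f"pics/{n}0.png",c["frame"]); pickle.dump(c,open(f"{n}0.pkl","wb"))
    print(n,{k:c[k] for k in c if k not in("frame","depth")})
E
```

```text
pics
{'time_s': 0.0, 'joint_pos': array([-7.57575107e+01,  1.87331932e+01, -1.10911009e+01,  6.02770213e+01,
        2.50116811e-04,  8.23109271e+01]), 'qvel': array([-0.07109289, -0.04989491,  0.09711393,  0.00543142,  0.00999404,
       -0.03771711]), 'effort': array([ 2.63693828e-04, -4.43395936e+01,  2.62442583e+01,  1.54962897e-02,
       -5.51052426e-05,  1.72076983e-05]), 'tcp_pos': array([ 0.20528953, -0.50961335,  0.23049822]), 'eef_rot': array([-1.79899629e+02, -1.38035737e-02,  2.19315498e+01]), 'ft_force': array([-0.06186019,  0.47462507, -0.43767158]), 'ft_torque': array([-0.03072818, -0.07051255,  0.00660229]), 'finger_force': 0.0, 'width': 0.998079111002577} 0.0187
scene {'fov_y': 47.77880685961101, 'cx': 279.47211660798024, 'cy': 211.02034360724065, 'k1': 0.008478929496158067, 'origin': array([ 1.16672162, -0.62970359,  0.7035607 ]), 'orientation': array([55.81761378,  1.17072209, 42.71813906])}
top {'fov_y': 43.770079169279924, 'cx': 283.01993182489866, 'cy': 211.92783578343548, 'k1': -0.18260064684707314, 'origin': array([0.41188901, 0.03915501, 1.19266622]), 'orientation': array([  6.87920061,   0.17021364, -90.00289983])}
```

View pics/scene0.png

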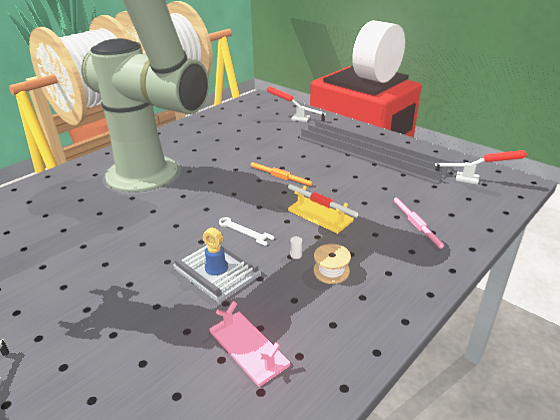

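View pics/top0.png

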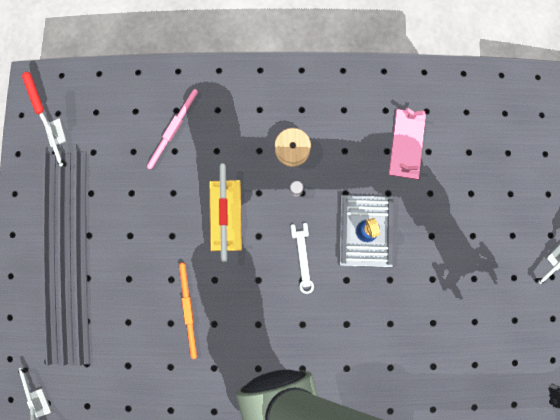

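The pictures show three bar-shaped things in top: pink (172,130), orange (188,310) and bare steel with a red grip (223,212), which is the one I want. There are two rests: yellow (225,215), which I want, and pink (407,143). The eye is at top (370,228) and scene (213,242). The pin is at (297,187), the spool at (293,147) and the wrench at (303,258), all in top.

```bash
cat >h.py <<'E'
import numpy as np, cv2, pickle
from scipy.spatial.transform import Rotation as R
def K(c):
    f=c["frame"].shape[0]/2/np.tan(np.radians(c["fov_y"]/2))
    return np.array([[f,0,c["cx"]],[0,f,c["cy"]],[0,0,1]]), np.array([c["k1"],0,0,0,0.])
def rays(c,px):
    k,d=K(c); u=cv2.undistortPoints(np.array(px,float).reshape(-1,1,2),k,d)[:,0]
    v=np.c_[u[:,0],-u[:,1],-np.ones(len(u))]
    return R.from_euler("xyz",c["orientation"],degrees=True).apply(v)
def onz(c,px,z):
    r=rays(c,px); o=c["origin"]; return o+r*((z-o[2])/r[:,2])[:,None]
def cross(c1,p1,c2,p2):
    a,b=rays(c1,[p1])[0],rays(c2,[p2])[0]; a/=np.linalg.norm(a); b/=np.linalg.norm(b)
    t=np.linalg.lstsq(np.c_[a,-b],c2["origin"]-c1["origin"],rcond=None)[0]
    A,B=c1["origin"]+a*t[0],c2["origin"]+b*t[1]; return (A+B)/2,np.linalg.norm(A-B)
def cloud(c,m=None):
    m=np.ones(c["depth"].shape,bool) if m is None else m
    m=m&(c["depth"]>0); y,x=np.nonzero(m)
    return c["origin"]+rays(c,np.c_[x,y])*c["depth"][y,x][:,None]
def hsv(c,lo,hi,box=None):
    m=cv2.inRange(cv2.cvtColor(c["frame"],cv2.COLOR_BGR2HSV),np.array(lo),np.array(hi))>0
    if box:
        b=np.zeros_like(m); x0,y0,x1,y1=box; b[y0:y1,x0:x1]=1; m&=b
    return m
def rect(P):
    (x,y),s,a=cv2.minAreaRect(P[:,:2].astype(np.float32)*1000); return x,y,s,a
E
python3 - <<'E'
from h import *
np.set_printoptions(precision=4,suppress=True)
t=pickle.load(open("top0.pkl","rb")); s=pickle.load(open("scene0.pkl","rb"))
# bar: depth points above 47mm near rest
P=cloud(t); 
def near(P,x,y,r): return P[np.hypot(P[:,0]-x,P[:,1]-y)<r]
b0=onz(t,[(223,212)],.05)[0]; e0=onz(t,[(370,228)],.095)[0]; print("guess",b0,e0)
for c in(t,s):
    P=cloud(c); Q=near(P,b0[0],b0[1],.15); Q=Q[(Q[:,2]>.051)&(Q[:,2]<.075)]
    print("bar top",rect(Q),Q[:,2].max())
    Q=near(P,e0[0],e0[1],.035); Q=Q[Q[:,2]>.078]; print("eye",rect(Q),Q[:,2].max(),Q.mean(0))
red=hsv(t,(0,150,80),(8,255,255),(200,150,250,260))|hsv(t,(172,150,80),(180,255,255),(200,150,250,260))
print("red z59",rect(onz(t,np.argwhere(red)[:,::-1],.059)),red.sum())
yl=hsv(t,(20,150,100),(32,255,255),(195,160,260,270)); Q=cloud(t,yl)
print("rest base",rect(Q[(Q[:,2]<.02)]),"posts",rect(Q[Q[:,2]>.045]))
blue=hsv(t,(100,120,40),(125,255,255),(340,190,395,260)); Q=cloud(t,blue); print("blue",rect(Q[Q[:,2]>.055]),Q[:,2].max())
# bystanders
for n,p,z in(("pin",(297,187),.045),("spool",(293,147),.047),("wr1",(300,232),.01),("wr2",(307,287),.01),("pinkrest",(407,143),.03),("orange a",(182,263),.03),("orange b",(194,357),.03),("fix1",(342,193),.012),("fix2",(391,266),.012),("pinkbar",(150,167),.03)):
    print(n,onz(t,[p],z)[0])
def big(c,x0,y0,x1,y1,k=6): return cv2.resize(c["frame"][y0:y1,x0:x1],None,fx=k,fy=k,interpolation=cv2.INTER_CUBIC)
a=big(t,200,150,260,265,5);b=big(t,335,185,400,275,5);d=cv2.resize(big(s,165,220,270,305,4),None,fx=.9,fy=.9)
H=600;o=np.zeros((600,800,3),np.uint8)
o[:575,:300]=a;o[:450,300:625][:, :]=b
o=np.hstack([o[:,:625]]);cv2.imwrite("pics/crop1.png",o);cv2.imwrite("pics/crop2.png",big(s,165,180,365,305,4))
E
```

```text
guess [0.5496 0.175  0.05  ] [ 0.51   -0.1417  0.095 ]
bar top (549.3068237304688, 174.31178283691406, (215.46617126464844, 42.67166519165039), 1.9903104305267334) 0.06460171532261771
eye (512.1076049804688, -146.5206298828125, (40.073768615722656, 18.72762680053711), 17.984630584716797) 0.11935706817770897 [ 0.5114 -0.1451  0.1073]
bar top (551.3568725585938, 173.44325256347656, (214.35247802734375, 41.54796600341797), 1.75091552734375) 0.06066393238631673
eye (512.6337280273438, -148.3225860595703, (39.60988235473633, 21.772653579711914), 16.270456314086914) 0.11623429840561739 [ 0.5147 -0.1499  0.0988]
red z59 (549.7481079101562, 175.10980224609375, (55.401695251464844, 15.460891723632812), 0.7973656058311462) 207
rest base (548.4072265625, 175.6714630126953, (161.3439178466797, 70.73234558105469), 0.43500083684921265) posts (547.3909912109375, 174.2451934814453, (136.45704650878906, 42.67166519165039), 1.9903104305267334)
blue (506.8388366699219, -134.3699493408203, (40.05093765258789, 15.469408988952637), 21.358280181884766) 0.06949563537871328
pin [0.6062 0.0114 0.045 ]
spool [0.6971 0.0201 0.047 ]
wr1 [0.5087 0.0041 0.01  ]
wr2 [ 0.3845 -0.0113  0.01  ]
pinkrest [ 0.7122 -0.2434  0.03  ]
orange a [0.4373 0.2683 0.03  ]
orange b [0.229  0.2395 0.03  ]
fix1 [ 0.5979 -0.0924  0.012 ]
fix2 [ 0.4307 -0.2022  0.012 ]
pinkbar [0.6562 0.3481 0.03  ]
```

View pics/crop1.png

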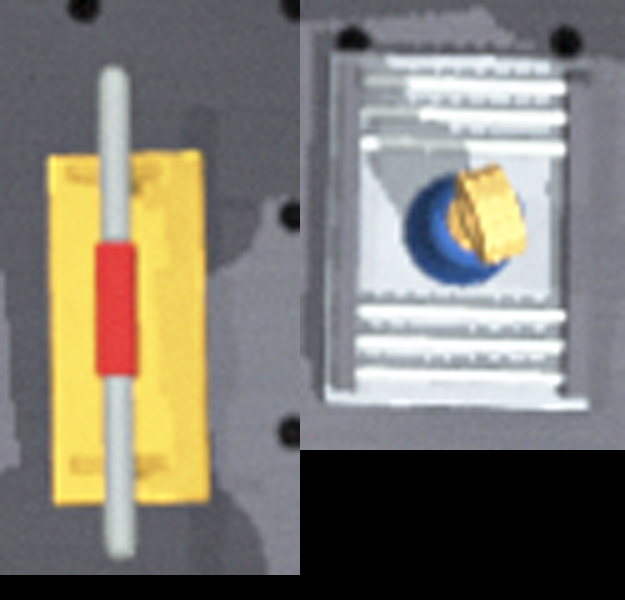

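View pics/crop2.png

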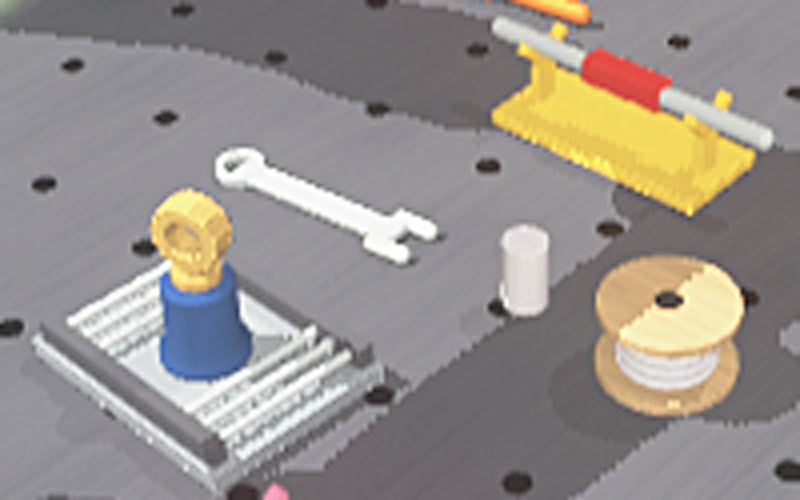

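The crops confirm the choice: the steel bar with the red grip lies in the yellow rest, centre about (0.5495, 0.1745) and yaw about 1°. The eye is at about (0.513, -0.147) with its hole axis near 108°. The sizes match (40x18 eye, 161x71 base). Next I'll move above the bar.

Call:
jog_arm(plan=[[0.345,-0.304,0.02,-95,1],[0.345,-0.304,0.02,-95,1],[0.345,-0.304,0.02,-95,1],[0.345,-0.304,0.02,-95,1],[0.345,-0.304,0.02,-95,1],[0.345,-0.304,0.02,-95,1],[0.345,-0.304,0.02,-95,1],[0.345,-0.304,0.02,-95,1],[0.345,-0.304,0.02,-95,1],[0.345,-0.304,0.02,-95,1],[0.345,-0.304,0.02,-95,1],[0.345,-0.304,0.02,-95,1]], squeeze=80)

```text
time_s: 1.3
tcp_pos: [0.4118, -0.0985, 0.211]
eef_rot: [-180.0, -0.0, 117.0]
ft_force: [0.3, 0.8, -0.5]
width: 0.996
finger_force: 0.0
```

Call:
jog_arm(plan=[[0.182,0.247,0.01,-64,1],[0.182,0.247,0.01,-64,1],[0.182,0.247,0.01,-64,1],[0.182,0.247,0.01,-64,1],[0.182,0.247,0.01,-64,1],[0.182,0.247,0.01,-64,1],[0.182,0.247,0.01,-64,1],[0.182,0.247,0.01,-64,1],[0.182,0.247,0.01,-64,1],[0.182,0.247,0.01,-64,1],[0.182,0.247,0.01,-64,1]])

```text
time_s: 2.4
tcp_pos: [0.5496, 0.174, 0.2012]
eef_rot: [-180.0, -0.0, -179.2]
ft_force: [-0.4, 0.9, 0.4]
width: 1.0
finger_force: 0.0
```

```bash
python3 - <<'E'
from h import *
from workcell import ctrl, cams
np.set_printoptions(precision=4,suppress=True)
s=ctrl.get_state();print(s["time_s"],s["tcp_pos"],s["eef_rot"],s["joint_pos"])
w=cams.camera("wrist");t=cams.camera("top");c=cams.camera("scene")
for n,v in(("w",w),("t",t),("c",c)): pickle.dump(v,open(n+"1.pkl","wb"))
print(w["origin"],w["orientation"],w["fov_y"])
cv2.imwrite("pics/wrist1.png",w["frame"])
E
```

```text
2.4 [0.5496 0.174  0.2012] [-179.9979   -0.0126 -179.2491] [10.2364 22.6885 -9.6748 57.6495  0.0001  9.4856]
[0.4742 0.1731 0.3447] [-16.8784   0.0462  90.7873] 69.39891542179899
```

View pics/wrist1.png

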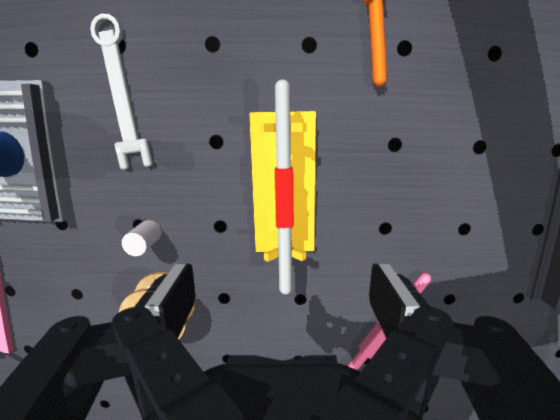

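The wrist view shows the steel bar from (282,82) to (287,292), red grip centre (285,197), in the yellow rest. I'll measure it here and compare with the top view.

```bash
python3 - <<'E'
from h import *
np.set_printoptions(precision=4,suppress=True)
w=pickle.load(open("w1.pkl","rb"))
m=hsv(w,(0,150,80),(8,255,255),(265,150,305,245))|hsv(w,(172,150,80),(180,255,255),(265,150,305,245))
print("red wrist",rect(onz(w,np.argwhere(m)[:,::-1],.059)))
yl=hsv(w,(20,120,80),(34,255,255),(240,100,325,270));Q=cloud(w,yl)
print("base",rect(Q[Q[:,2]<.018]),np.median(Q[Q[:,2]<.018][:,2]),"posts",rect(Q[Q[:,2]>.05]))
P=cloud(w,hsv(w,(0,0,60),(180,80,255),(270,70,300,300))); P=P[(P[:,2]>.05)&(P[:,2]<.065)]
print("bar",rect(P),P[:,2].max(),len(P))
t=pickle.load(open("top0.pkl","rb"))
for c,a,b in((w,(282,82),(287,292)),(t,(223,165),(224,260))): 
    e=onz(c,[a,b],.05); print("ends",e, e.mean(0), np.linalg.norm(e[0]-e[1]), np.degrees(np.arctan2(*(e[0]-e[1])[1::-1])))
E
```

```text
red wrist (547.806396484375, 175.6814422607422, (59.30350112915039, 16.380258560180664), 1.3417667150497437)
base (553.8930053710938, 176.11480712890625, (177.02276611328125, 73.17613983154297), 1.8320276737213135) 0.010674803407607014 posts (545.9864501953125, 175.50230407714844, (138.40756225585938, 43.76637649536133), 1.6256015300750732)
bar (547.7465209960938, 175.8126983642578, (218.53982543945312, 13.93071460723877), 1.6213270425796509) 0.05968251185150486 2082
ends [[0.441  0.1727 0.05  ]
 [0.6573 0.1812 0.05  ]] [0.5491 0.1769 0.05  ] 0.2164769391306531 -177.72757783169916
ends [[0.6555 0.1767 0.05  ]
 [0.4439 0.1716 0.05  ]] [0.5497 0.1742 0.05  ] 0.21159849725054944 1.3807903474266883
```

Call:
jog_arm(plan=[[0.0015,0.001,0.05,-0.5,1],[0.0015,0.001,0.1,-0.5,1],[0.0015,0.001,0.135,-0.5,0.6],[0.0015,0.001,0.155,-0.5,0.2],[0.0015,0.001,0.17,-0.5,0],[0.0015,0.001,0.17,-0.5,-0.3],[0.0015,0.001,0.17,-0.5,-1],[0.0015,0.001,0.17,-0.5,-1],[0.0015,0.001,0.17,-0.5,-1],[0.0015,0.001,0.17,-0.5,-1],[0.0015,0.001,0.17,-0.5,-1]], squeeze=80)

```text
time_s: 3.65
tcp_pos: [0.5486, 0.1758, 0.0318]
eef_rot: [180.0, 0.1, -178.6]
ft_force: [-1.2, 0.6, -0.8]
width: 0.195
finger_force: 79.5
```

Call:
jog_arm(plan=[[0,0,-0.02,0,-1],[0,0,-0.045,0,-1],[0,0,-0.045,0,-1],[0.01,-0.02,-0.045,8,-1],[0.02,-0.04,-0.045,16.5,-1],[0.032,-0.065,-0.045,25,-1],[0.044,-0.09,-0.045,33.5,-1],[0.055,-0.112,-0.045,42,-1],[0.065,-0.133,-0.045,50.5,-1],[0.075,-0.153,-0.045,59,-1],[0.082,-0.167,-0.045,67,-1],[0.087,-0.178,-0.045,73.5,-1]])

```text
time_s: 4.85
tcp_pos: [0.4647, -0.0052, 0.0756]
eef_rot: [-180.0, -0.0, 107.6]
ft_force: [-0.0, -0.1, -2.5]
width: 0.198
finger_force: 79.5
```

Call:
jog_arm(plan=[[0,0,0,0,-1],[0,0,0,0,-1]])

```text
time_s: 5.05
tcp_pos: [0.4656, -0.0042, 0.076]
eef_rot: [180.0, -0.0, 108.0]
ft_force: [-0.4, -0.1, -1.4]
width: 0.197
finger_force: 79.5
```

```bash
python3 - <<'E'
from h import *
from workcell import ctrl, cams
np.set_printoptions(precision=4,suppress=True)
s=ctrl.get_state();print(s["time_s"],s["tcp_pos"],s["eef_rot"],s["joint_pos"],s["ft_force"],s["ft_torque"],s["width"])
o=[]
for n in("wrist","top","scene"):
    v=cams.camera(n); pickle.dump(v,open(n+"2.pkl","wb")); o.append(v["frame"])
    Q=cloud(v,hsv(v,(12,90,80),(32,255,255))); Q=Q[(np.hypot(Q[:,0]-.513,Q[:,1]+.147)<.035)&(Q[:,2]>.08)]
    if len(Q)>8: print(n,"eye",len(Q),rect(Q),Q[:,2].max(),Q.mean(0))
w=o[0]; a=cv2.resize(o[1][150:290,240:420],None,fx=2.2,fy=2.2); b=cv2.resize(o[2][190:300,160:300],None,fx=2.8,fy=2.8)
c=np.zeros((600,800,3),np.uint8); w=cv2.resize(w,(400,300)); c[:300,:400]=w; c[300:608,:396]=a[:300]; c[:308,400:792]=b
cv2.imwrite("pics/p2.png",c)
E
```

```text
5.05 [ 0.4656 -0.0042  0.076 ] [179.9962  -0.0279 108.0401] [ -9.6273  20.0601 -35.3303  34.6192   0.0265  62.3326] [-0.4232 -0.0525 -1.3899] [ 0.0281 -0.0331  0.0683] 0.19650251848003975
top eye 173 (510.5064392089844, -146.3309326171875, (37.13036346435547, 17.233722686767578), 18.687896728515625) 0.11865534691428525 [ 0.5106 -0.1445  0.1074]
scene eye 280 (511.9714660644531, -146.9869384765625, (40.43408203125, 23.004220962524414), 18.06012535095215) 0.1165040999239747 [ 0.5146 -0.1499  0.0992]
```

View pics/p2.png

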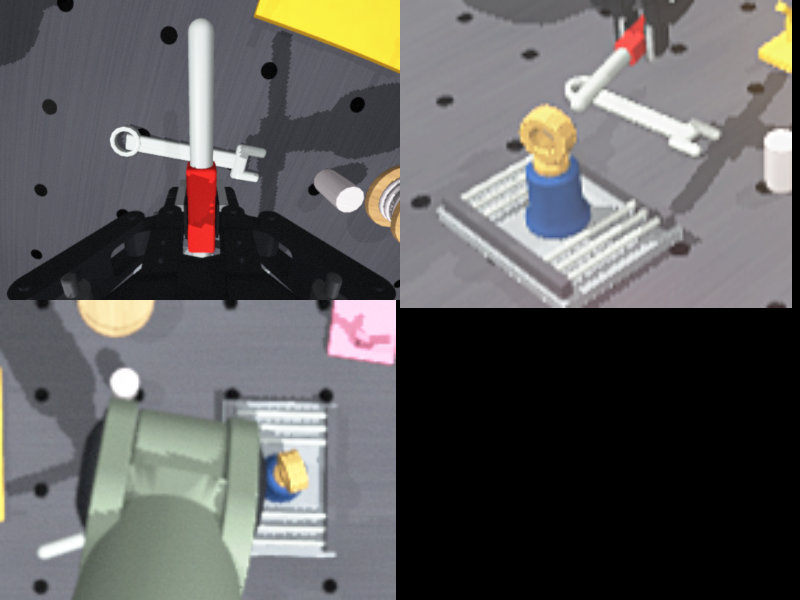

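p2 shows the bar held level along its axis. The tip is at about (578,103) in the panel (scene view) and the eye ring at (549,140). The arm hides the tip in top, so I'll compare the two in the scene view before inserting.

```bash
cat >>h.py <<'E'
def proj(c,P):
    k,d=K(c); Rm=R.from_euler("xyz",c["orientation"],degrees=True).as_matrix()
    q=(np.atleast_2d(P)-c["origin"])@Rm*[1,-1,-1]
    return cv2.projectPoints(q,np.zeros(3),np.zeros(3),k,d)[0][:,0]
def bar_px(c,mid,yaw,r=.007):
    u=np.array([np.cos(np.radians(yaw)),np.sin(np.radians(yaw)),0]); return proj(c,[mid+u*s for s in(-.11,-.035,.035,.11)])
E
python3 - <<'E'
from h import *
np.set_printoptions(precision=4,suppress=True)
def ring(e,yaw):
    a=np.linspace(0,2*np.pi,73); y=np.radians(yaw); u=np.array([np.cos(y),np.sin(y),0]); v=np.array([-u[1],u[0],0])
    return np.vstack([e+s*u*.009+.02*(np.cos(a)[:,None]*v+np.sin(a)[:,None]*[0,0,1]) for s in(-1,1)])
for n in("scene2","scene0","top0"):
    c=pickle.load(open(n+".pkl","rb")); box=(195,222,235,262) if n[0]=="s" else (350,205,400,255)
    m=hsv(c,(12,90,80),(32,255,255),box); y,x=np.nonzero(m)
    p=proj(c,ring(np.array([.5115,-.1467,.095]),108))
    print(n,"mask L,R,T",x.min(),x.max()+1,y.min(),y.max()+1,"pred",p.min(0),p.max(0))
    k=K(c)[0][0,0]; print(" px/m~",k/np.linalg.norm(c["origin"]-[.51,-.147,.095]))
    e=np.array([.5115,-.1467,.095]); print(" d/dx,dy,dz",[(proj(c,e+.01*np.eye(3)[i])-proj(c,e))[0] for i in range(3)])
c=pickle.load(open("scene2.pkl","rb"))
g=hsv(c,(0,0,110),(180,60,255),(362-2,195,400,232)) 
P=cloud(c); D=c["depth"]; yy,xx=np.nonzero(D>0)
s=(np.abs(P[:,2]-.095)<.014)&(P[:,0]>.43)&(P[:,0]<.53)&(P[:,1]>-.125)&(P[:,1]<-.03)
Q=P[s]; print("bar tip cloud",len(Q),Q[:,2].max(),rect(Q),Q[Q[:,1].argmin()])
px=np.c_[xx,yy][s]; print("px hull",px.min(0),px.max(0)); print("pred bar",bar_px(c,np.array([.4656,-.0042,.0945]),108))
# tip side fit: columns -> axis line raycast on z
l=cv2.fitLine(px.astype(np.float32),cv2.DIST_L2,0,.01,.01).ravel(); pts=[l[2:]+l[:2]*k for k in(-8,8)]
q=onz(c,pts,.0955); print("axis on plane",q,np.degrees(np.arctan2(*(q[1]-q[0])[1::-1])))
E
```

```text
scene2 mask L,R,T 203 223 227 253 pred [202.427  227.5996] [223.1767 248.0276]
 px/m~ 466.12587681079566
 d/dx,dy,dz [array([3.1069, 1.9026]), array([ 3.5789, -2.1499]), array([-0.4714, -3.7745])]
scene0 mask L,R,T 203 223 227 253 pred [202.427  227.5996] [223.1767 248.0276]
 px/m~ 466.12587681079566
 d/dx,dy,dz [array([3.1069, 1.9026]), array([ 3.5789, -2.1499]), array([-0.4714, -3.7745])]
top0 mask L,R,T 365 380 218 237 pred [364.9547 216.9859] [379.7734 237.575 ]
 px/m~ 467.75279444480276
 d/dx,dy,dz [array([-0.0888, -4.6979]), array([-4.6764,  0.0101]), array([ 0.7902, -0.4323])]
bar tip cloud 196 0.10403503907297029 (488.8255310058594, -69.73469543457031, (16.713397979736328, 83.60077667236328), 20.095184326171875) [ 0.4973 -0.1109  0.0969]
px hull [221 205] [243 230]
pred bar [[222.5043 227.8741]
 [239.0644 210.1368]
 [253.0537 195.1517]
 [266.6877 180.5458]]
axis on plane [[ 0.4949 -0.0916  0.0955]
 [ 0.4792 -0.0442  0.0955]] 108.26721780531885
```

Everything agrees to within about 1 mm, so I'll insert along the bar and watch the force.

Call:
jog_arm(plan=[[-0.01,0,-0.0005,0,-1],[-0.02,0,-0.0005,0,-1],[-0.027,0,-0.0005,0,-1],[-0.031,0,-0.0005,0,-1],[-0.035,0,-0.0005,0,-1],[-0.039,0,-0.0005,0,-1],[-0.043,0,-0.0005,0,-1],[-0.043,0,-0.0005,0,-1]])

```text
time_s: 6.0
tcp_pos: [0.4792, -0.0457, 0.0768]
eef_rot: [180.0, 0.0, 107.9]
ft_force: [0.2, 0.9, -1.9]
width: 0.198
finger_force: 79.5
```

Call:
jog_arm(plan=[[-0.006,0,0,0,-1],[-0.012,0,0,0,-1],[-0.018,0,0,0,-1],[-0.024,0,0,0,-1],[-0.03,0,0,0,-1],[-0.034,0,0,0,-1],[-0.034,0,0,0,-1],[-0.034,0,0,0,-1]])

```text
time_s: 6.8
tcp_pos: [0.4893, -0.0776, 0.0767]
eef_rot: [-180.0, -0.0, 107.9]
ft_force: [-0.8, 0.3, -2.0]
width: 0.196
finger_force: 79.5
```

```bash
python3 - <<'E'
from h import *
from workcell import ctrl, cams
np.set_printoptions(precision=4,suppress=True)
s=ctrl.get_state();print(s["time_s"],s["tcp_pos"],s["eef_rot"],s["joint_pos"],s["ft_force"],s["ft_torque"],s["width"])
v=cams.camera("scene"); cv2.imwrite("pics/p3.png",cv2.resize(v["frame"][160:300,150:330],None,fx=3.5,fy=3.5,interpolation=cv2.INTER_CUBIC)); print(bar_px(v,s["tcp_pos"]+[0,0,.0185],108))
E
```

```text
6.8 [ 0.4893 -0.0776  0.0767] [-179.9904   -0.0149  107.9223] [-17.565   22.6023 -30.9878  36.4264   0.0066  54.5127] [-0.7611  0.2992 -2.0487] [-0.0305  0.0329  0.0485] 0.19558950124967378
[[203.3616 247.9478]
 [221.8955 228.1221]
 [237.4621 211.4686]
 [252.555  195.3203]]
```

View pics/p3.png

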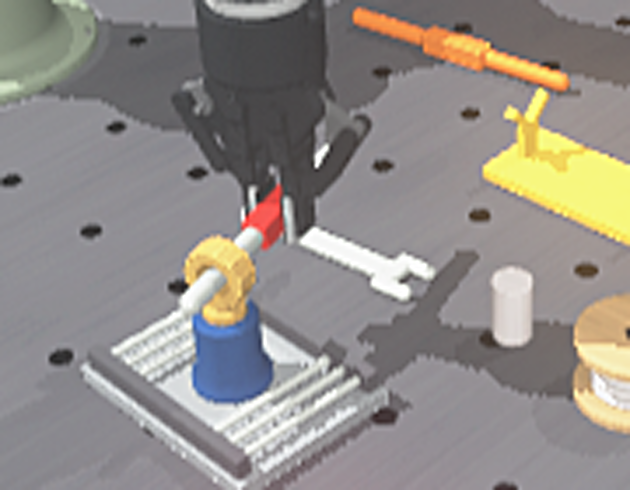

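The bar is through the eye, with its tip at about (190,300) in this crop, in front of the ring. Next I'll swing it clockwise about the eye (radius 72.5 mm), through the free play first.

Call:
jog_arm(plan=[[-0.0001,0.0025,0,2,-1],[-0.0003,0.0063,0,5,-1],[-0.0007,0.0101,0,8,-1],[-0.0014,0.0144,0,11.5,-1],[-0.0025,0.0188,0,15,-1],[-0.0025,0.0188,0,15,-1]])

```text
time_s: 7.45
tcp_pos: [0.5085, -0.074, 0.0768]
eef_rot: [180.0, 0.0, 93.0]
ft_force: [-0.4, -0.9, -2.2]
width: 0.195
finger_force: 79.5
```

```bash
cat >st.py <<'E'
from h import *
from workcell import ctrl
np.set_printoptions(precision=4,suppress=True)
E=np.array([.5115,-.1467])
def st():
    s=ctrl.get_state(); p=s["tcp_pos"]; f=s["ft_force"]; d=p[:2]-E
    return s["time_s"],p,s["eef_rot"][2],"F",f,"T",s["ft_torque"],"r",np.hypot(*d),"ang",np.degrees(np.arctan2(d[1],d[0])),"tauE",s["ft_torque"][2]+d[0]*f[1]-d[1]*f[0]
print(*st())
E
python3 st.py
```

```text
7.45 [ 0.5085 -0.074   0.0768] 92.97757480432253 F [-0.3777 -0.9123 -2.1615] T [ 0.0334 -0.063   0.0384] r 0.0727970921043201 ang 92.34119098452662 tauE 0.06860728017820257
```

Call:
jog_arm(plan=[[0,0.0025,0,2,-1],[-0.0002,0.0051,0,4,-1],[-0.0004,0.0076,0,6,-1],[-0.0007,0.0101,0,8,-1],[-0.0011,0.0126,0,10,-1],[-0.0016,0.0151,0,12,-1],[-0.0016,0.0151,0,12,-1]])

```text
time_s: 8.15
tcp_pos: [0.5225, -0.0746, 0.0766]
eef_rot: [-179.9, -0.0, 81.0]
ft_force: [-0.1, 1.1, -0.5]
width: 0.191
finger_force: 79.6
```

```bash
python3 st.py
```

```text
8.15 [ 0.5225 -0.0746  0.0766] 81.03429799735022 F [-0.1147  1.1061 -0.4973] T [0.0986 0.2285 0.1284] r 0.07292070310777872 ang 81.35546741785339 tauE 0.1488282957421233
```

Call:
jog_arm(plan=[[0,0.0025,0,2,-1],[-0.0002,0.0051,0,4,-1],[-0.0004,0.0076,0,6,-1],[-0.0007,0.0101,0,8,-1],[-0.0011,0.0126,0,10,-1],[-0.0016,0.0151,0,12,-1],[-0.0016,0.0151,0,12,-1]])

```text
time_s: 8.85
tcp_pos: [0.5372, -0.0785, 0.0766]
eef_rot: [-179.9, -0.0, 69.0]
ft_force: [-1.5, 1.5, -0.4]
width: 0.197
finger_force: 79.6
```

```bash
python3 st.py
```

```text
8.85 [ 0.5372 -0.0785  0.0766] 69.03615813120099 F [-1.4502  1.5176 -0.3503] T [0.2728 0.2484 0.117 ] r 0.07288457850321672 ang 69.3437842781246 tauE 0.2549013875257261
```

Call:
jog_arm(plan=[[0,0.0025,0,2,-1],[-0.0002,0.0051,0,4,-1],[-0.0004,0.0076,0,6,-1],[-0.0007,0.0101,0,8,-1],[-0.0007,0.0101,0,8,-1]])

```text
time_s: 9.35
tcp_pos: [0.5464, -0.0828, 0.0766]
eef_rot: [-179.9, -0.0, 61.0]
ft_force: [-2.2, 2.2, -0.6]
width: 0.195
finger_force: 79.6
```

```bash
python3 st.py
```

```text
9.35 [ 0.5464 -0.0828  0.0766] 61.033189790975335 F [-2.2473  2.2244 -0.5915] T [0.2977 0.3232 0.022 ] r 0.0728248027782047 ang 61.32224108407181 tauE 0.24331350500150992
```

Call:
jog_arm(plan=[[0,0.0013,0,1,-1],[0,0.0025,0,2,-1],[-0.0001,0.0038,0,3,-1],[-0.0001,0.0038,0,3,-1]])

```text
time_s: 9.75
tcp_pos: [0.5499, -0.0849, 0.0766]
eef_rot: [-179.9, -0.0, 57.9]
ft_force: [-2.0, 3.6, -0.5]
width: 0.197
finger_force: 79.6
```

```bash
python3 st.py
```

```text
9.75 [ 0.5499 -0.0849  0.0766] 57.91285258098727 F [-2.0044  3.5728 -0.4967] T [ 0.6495  0.5631 -0.0449] r 0.07280396452228753 ang 58.13636182962185 tauE 0.2163898354572717
```

Call:
jog_arm(plan=[[0,0.0013,0,1,-1],[0,0.0025,0,2,-1],[-0.0001,0.0038,0,3,-1],[-0.0001,0.0038,0,3,-1]])

```text
time_s: 10.15
tcp_pos: [0.5532, -0.0871, 0.0766]
eef_rot: [-179.9, -0.0, 54.9]
ft_force: [-2.9, 3.5, -0.5]
width: 0.197
finger_force: 79.5
```

```bash
python3 st.py
```

```text
10.15 [ 0.5532 -0.0871  0.0766] 54.88695740080204 F [-2.88    3.5469 -0.4976] T [ 0.8039  0.562  -0.2035] r 0.07277355548962196 ang 54.99748622710582 tauE 0.11621499755304962
```

Call:
jog_arm(plan=[[0,0.0013,0,1,-1],[0,0.0025,0,2,-1],[-0.0001,0.0038,0,3,-1],[-0.0001,0.0038,0,3,-1]])

```text
time_s: 10.55
tcp_pos: [0.5564, -0.0894, 0.0766]
eef_rot: [-180.0, -0.0, 51.9]
ft_force: [-2.7, 4.3, -1.7]
width: 0.195
finger_force: 79.5
```

```bash
python3 st.py
```

```text
10.55 [ 0.5564 -0.0894  0.0766] 51.86992929391302 F [-2.7302  4.3009 -1.6851] T [ 0.8343  0.6084 -0.1735] r 0.07277583386785404 ang 51.92926690532679 tauE 0.17591612584774302
```

Call:
jog_arm(plan=[[0,0.0013,0,1,-1],[0,0.0025,0,2,-1],[-0.0001,0.0038,0,3,-1],[-0.0001,0.0038,0,3,-1]])

```text
time_s: 10.95
tcp_pos: [0.5593, -0.0918, 0.0766]
eef_rot: [-180.0, -0.0, 48.9]
ft_force: [-2.6, 5.5, -2.3]
width: 0.192
finger_force: 79.5
```

```bash
cat >eye.py <<'E'
from st import *
from workcell import cams
import sys
for n in("top","scene"):
    v=cams.camera(n); pickle.dump(v,open(n+sys.argv[1]+".pkl","wb"))
    Q=cloud(v,hsv(v,(12,90,80),(32,255,255))); Q=Q[(np.hypot(Q[:,0]-.513,Q[:,1]+.147)<.035)&(Q[:,2]>.08)]
    if len(Q)>8: print(n,"eye",len(Q),rect(Q))
    P=cloud(v); p=ctrl.get_state()["tcp_pos"]
E
python3 eye.py 3
```

```text
10.95 [ 0.5593 -0.0918  0.0766] 48.869310401958074 F [-2.589   5.4539 -2.276 ] T [ 0.8571  0.6091 -0.1582] r 0.07276436953650814 ang 48.94482113386565 tauE 0.24448260271280436
scene eye 193 (513.54931640625, -146.65908813476562, (22.53902816772461, 39.67673873901367), 74.01054382324219)
```

The eye has turned about 34° and follows the hand. I'll keep on in small steps.

Call:
jog_arm(plan=[[0,0.0013,0,1,-1],[0,0.0025,0,2,-1],[-0.0001,0.0038,0,3,-1],[-0.0001,0.0038,0,3,-1]])

```text
time_s: 11.45
tcp_pos: [0.5621, -0.0944, 0.0766]
eef_rot: [-180.0, -0.0, 45.9]
ft_force: [-3.1, 4.6, -0.4]
width: 0.192
finger_force: 79.5
```

```bash
python3 st.py
```

```text
11.45 [ 0.5621 -0.0944  0.0766] 45.87286864324295 F [-3.1402  4.5891 -0.3554] T [ 0.8056  0.5597 -0.1236] r 0.07276795855028473 ang 45.96103600677352 tauE 0.2728458585841359
```

Call:
jog_arm(plan=[[0,0.0013,0,1,-1],[0,0.0025,0,2,-1],[-0.0001,0.0038,0,3,-1],[-0.0001,0.0038,0,3,-1]])

```text
time_s: 11.85
tcp_pos: [0.5647, -0.0971, 0.0766]
eef_rot: [-180.0, -0.0, 42.9]
ft_force: [-3.1, 3.1, -1.7]
width: 0.196
finger_force: 79.5
```

```bash
python3 st.py
```

```text
11.85 [ 0.5647 -0.0971  0.0766] 42.875001965609194 F [-3.0689  3.1105 -1.6764] T [ 0.8524  0.5732 -0.1347] r 0.07275592719790276 ang 42.95862800276236 tauE 0.18303459429452582
```

Call:
jog_arm(plan=[[0,0.0013,0,1,-1],[0,0.0025,0,2,-1],[0,0.0025,0,2,-1]])

```text
time_s: 12.15
tcp_pos: [0.5664, -0.099, 0.0766]
eef_rot: [-180.0, 0.0, 40.9]
ft_force: [-3.8, 4.5, -1.3]
width: 0.196
finger_force: 79.5
```

```bash
python3 st.py
```

```text
12.15 [ 0.5664 -0.099   0.0766] 40.88780879430707 F [-3.8049  4.4663 -1.3226] T [ 0.8107  0.6273 -0.1586] r 0.07274831027909276 ang 40.967520177958704 tauE 0.26823126561737903
```

Call:
jog_arm(plan=[[0,0.0013,0,1,-1],[0,0.0025,0,2,-1],[0,0.0025,0,2,-1]])

```text
time_s: 12.45
tcp_pos: [0.568, -0.1009, 0.0766]
eef_rot: [-180.0, 0.0, 38.9]
ft_force: [-3.2, 3.9, -1.3]
width: 0.196
finger_force: 79.5
```

```bash
python3 st.py
```

```text
12.45 [ 0.568  -0.1009  0.0766] 38.894729420219996 F [-3.1824  3.8887 -1.2905] T [ 0.791   0.6398 -0.128 ] r 0.07273436276570854 ang 38.977173582582274 tauE 0.23744634971096343
```

Call:
jog_arm(plan=[[0,0.0013,0,1,-1],[0,0.0025,0,2,-1],[0,0.0025,0,2,-1]])

```text
time_s: 12.75
tcp_pos: [0.5696, -0.1029, 0.0766]
eef_rot: [-180.0, 0.0, 36.9]
ft_force: [-2.4, 3.5, -1.2]
width: 0.197
finger_force: 79.5
```

```bash
python3 st.py
```

```text
12.75 [ 0.5696 -0.1029  0.0766] 36.90202130314342 F [-2.3638  3.4661 -1.2432] T [ 0.7832  0.6253 -0.151 ] r 0.07275232982728645 ang 36.98999259901823 tauE 0.153929541830172
```

Call:
jog_arm(plan=[[0,0.0013,0,1,-1],[0,0.0025,0,2,-1],[0,0.0025,0,2,-1]])

```text
time_s: 13.05
tcp_pos: [0.5711, -0.105, 0.0766]
eef_rot: [-180.0, 0.0, 34.9]
ft_force: [-2.9, 4.1, -1.8]
width: 0.196
finger_force: 79.5
```

```bash
python3 st.py
```

```text
13.05 [ 0.5711 -0.105   0.0766] 34.90732764565993 F [-2.9345  4.1284 -1.7758] T [ 0.7802  0.6065 -0.1482] r 0.07275979588206381 ang 35.01288404614919 tauE 0.22031257131490128
```

Call:
jog_arm(plan=[[0,0.0013,0,1,-1],[0,0.0025,0,2,-1],[0,0.0025,0,2,-1]])

```text
time_s: 13.35
tcp_pos: [0.5726, -0.1071, 0.0766]
eef_rot: [-180.0, 0.0, 32.9]
ft_force: [-3.5, 4.4, -1.9]
width: 0.202
finger_force: 79.5
```

```bash
python3 st.py
```

```text
13.35 [ 0.5726 -0.1071  0.0766] 32.907129152158404 F [-3.5063  4.4302 -1.8846] T [ 0.7656  0.6903 -0.1749] r 0.0727883502923236 ang 32.992791936924235 tauE 0.23455654423437744
```

Call:
jog_arm(plan=[[0,0.0013,0,1,-1],[0,0.0025,0,2,-1],[0,0.0025,0,2,-1]])

```text
time_s: 13.65
tcp_pos: [0.5739, -0.1092, 0.0766]
eef_rot: [-180.0, 0.0, 30.9]
ft_force: [-3.2, 3.7, -1.3]
width: 0.198
finger_force: 79.5
```

```bash
python3 st.py
```

```text
13.65 [ 0.5739 -0.1092  0.0766] 30.908380757695966 F [-3.1845  3.7039 -1.3262] T [ 0.6885  0.6846 -0.1265] r 0.07281387650579606 ang 31.016498088535318 tauE 0.22411546258218112
```

Call:
jog_arm(plan=[[0,0.0013,0,1,-1],[0,0.0025,0,2,-1],[0,0.0025,0,2,-1]])

```text
time_s: 13.95
tcp_pos: [0.5752, -0.1114, 0.0767]
eef_rot: [-180.0, 0.0, 28.9]
ft_force: [-3.6, 3.4, -2.2]
width: 0.192
finger_force: 79.5
```

```bash
python3 eye.py 4
```

```text
13.95 [ 0.5752 -0.1114  0.0767] 28.906809394538495 F [-3.588   3.4365 -2.2437] T [ 0.6484  0.7607 -0.0937] r 0.07280100006482008 ang 29.02166486897442 tauE 0.25179128121692596
scene eye 157 (514.791748046875, -150.1650848388672, (17.7576961517334, 34.550148010253906), 55.03445816040039)
```

Call:
jog_arm(plan=[[0,0.0013,0,1,-1],[0,0.0025,0,2,-1],[0,0.0025,0,2,-1]])

```text
time_s: 14.35
tcp_pos: [0.5764, -0.1136, 0.0767]
eef_rot: [-180.0, 0.0, 26.9]
ft_force: [-4.3, 3.1, -1.3]
width: 0.194
finger_force: 79.4
```

```bash
python3 st.py
```

```text
14.35 [ 0.5764 -0.1136  0.0767] 26.891446895733036 F [-4.2622  3.1198 -1.2516] T [ 0.6129  0.7418 -0.0888] r 0.07282639119981205 ang 27.02461292213689 tauE 0.2546046478871563
```

Call:
jog_arm(plan=[[0,0.0013,0,1,-1],[0,0.0025,0,2,-1],[0,0.0025,0,2,-1]])

```text
time_s: 14.65
tcp_pos: [0.5774, -0.1156, 0.0766]
eef_rot: [-180.0, 0.0, 24.9]
ft_force: [-3.2, 3.8, -2.3]
width: 0.2
finger_force: 79.5
```

```bash
python3 st.py
```

```text
14.65 [ 0.5774 -0.1156  0.0766] 24.932591924700148 F [-3.2193  3.8049 -2.2537] T [0.7902 0.8631 0.0776] r 0.07282829910935251 ang 25.279667271983776 tauE 0.4283355642766759
```

Call:
jog_arm(plan=[[0,0.0013,0,1,-1],[0,0.0025,0,2,-1],[0,0.0025,0,2,-1]])

```text
time_s: 14.95
tcp_pos: [0.5782, -0.1174, 0.0766]
eef_rot: [-179.9, 0.0, 23.0]
ft_force: [-3.8, 3.9, -1.1]
width: 0.194
finger_force: 79.7
```

```bash
python3 st.py
```

```text
14.95 [ 0.5782 -0.1174  0.0766] 23.00816416665965 F [-3.7593  3.905  -1.1365] T [0.9168 0.8989 0.4312] r 0.07284004469323085 ang 23.696776450632175 tauE 0.8017158642430361
```

The torque has risen to 0.80 N m, so the eye is home. To centre well within the step-1 window I'll ease off, slide the bar 10 mm further in, and press again to the same level.

Call:
jog_arm(plan=[[0,-0.001,0,-0.8,-1],[0,-0.0019,0,-1.5,-1],[-0.0035,-0.0018,0,-1.5,-1],[-0.007,-0.0017,0,-1.5,-1],[-0.01,-0.0016,0,-1.5,-1],[-0.01,-0.0016,0,-1.5,-1],[-0.01,-0.0009,0,-0.8,-1],[-0.01,-0.0003,0,-0.3,-1],[-0.01,-0.0003,0,-0.3,-1],[-0.01,-0.0003,0,-0.3,-1]])

```text
time_s: 15.95
tcp_pos: [0.5772, -0.1178, 0.0787]
eef_rot: [-179.9, -1.0, 23.5]
ft_force: [12.4, 16.0, -4.3]
width: 0.194
finger_force: 79.1
```

```bash
python3 eye.py 5; python3 - <<'E'
from h import *
v=pickle.load(open("scene5.pkl","rb")); cv2.imwrite("pics/p5.png",cv2.resize(v["frame"][185:285,165:285],None,fx=5,fy=5,interpolation=cv2.INTER_CUBIC))
# bar far tip side: grey points in front of the eye
P=cloud(v);s=(P[:,2]>.086)&(P[:,2]<.108)&(np.hypot(P[:,0]-.5115,P[:,1]+.1467)>.024)&(np.hypot(P[:,0]-.5115,P[:,1]+.1467)<.075)
Q=P[s]; far=Q[(Q[:,0]-.5115)<0]; print(len(far),rect(far) if len(far)>4 else 0, far.mean(0) if len(far) else 0)
E
```

```text
15.95 [ 0.5772 -0.1178  0.0787] 23.471798056752178 F [12.355  15.9756 -4.297 ] T [ 3.2129 -2.7993  0.103 ] r 0.07181536648651574 ang 23.76918756920199 tauE 0.7953017798419804
scene eye 160 (515.813232421875, -151.638427734375, (18.420127868652344, 34.907501220703125), 52.179847717285156)
38 (486.19464111328125, -162.08505249023438, (15.055461883544922, 10.399654388427734), 46.40548324584961) [ 0.48569646 -0.16269972  0.09767403]
```

View pics/p5.png

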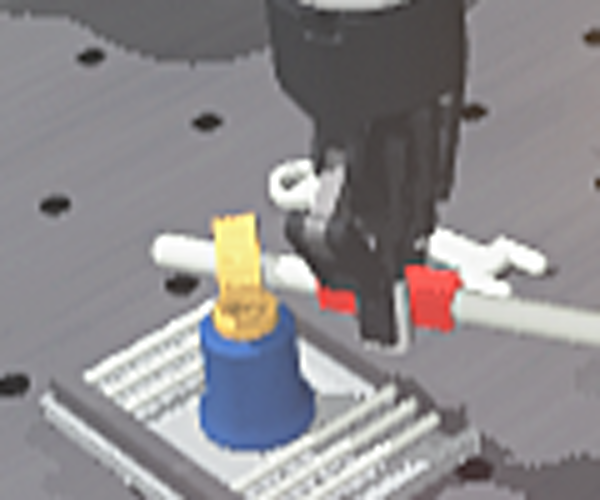

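The slide jammed: the bar wedged under load and TCP stayed at r 0.072, with about 18 N along the bar. The eye is edge-on to the camera in this view, so its axis is near 53°. I'll undo the push and unload before sliding.

Call:
jog_arm(plan=[[0.005,0,0,0,-1],[0.01,0,0,0,-1],[0.01,-0.0025,0,-2,-1],[0.0098,-0.0051,0,-4,-1],[0.0096,-0.0076,0,-6,-1],[0.0093,-0.0101,0,-8,-1],[0.0089,-0.0126,0,-10,-1],[0.0084,-0.0151,0,-12,-1],[0.0084,-0.0151,0,-12,-1]])

```text
time_s: 16.95
tcp_pos: [0.5722, -0.1052, 0.0772]
eef_rot: [179.9, -0.0, 35.2]
ft_force: [-1.9, 0.1, -1.5]
width: 0.191
finger_force: 79.6
```

```bash
python3 eye.py 6
```

```text
16.95 [ 0.5722 -0.1052  0.0772] 35.21707665831902 F [-1.8676  0.064  -1.5004] T [ 0.1624  0.2366 -0.1136] r 0.07356409141870726 ang 34.38404579757879 tauE -0.03209379945642933
scene eye 160 (515.6585693359375, -151.4376678466797, (18.191160202026367, 34.787200927734375), 55.07435989379883)
```

Call:
jog_arm(plan=[[-0.003,0,0,0,-1],[-0.006,0,0,0,-1],[-0.009,0,0,0,-1],[-0.012,0,0,0,-1],[-0.012,0,0,0,-1]])

```text
time_s: 17.55
tcp_pos: [0.5611, -0.1118, 0.0769]
eef_rot: [180.0, 0.0, 35.2]
ft_force: [0.3, -0.4, -1.8]
width: 0.198
finger_force: 79.6
```

```bash
python3 st.py
```

```text
17.55 [ 0.5611 -0.1118  0.0769] 35.19609949627998 F [ 0.2904 -0.3911 -1.75  ] T [ 0.0557 -0.044   0.0152] r 0.06070273694101312 ang 35.13012934884622 tauE -0.014368562990720734
```

Call:
jog_arm(plan=[[0,0.0021,0,2,-1],[-0.0001,0.0042,0,4,-1],[-0.0003,0.0063,0,6,-1],[-0.0005,0.0079,0,7.5,-1],[-0.0007,0.0095,0,9,-1],[-0.0007,0.0095,0,9,-1],[-0.0007,0.0095,0,9,-1]])

```text
time_s: 18.25
tcp_pos: [0.5664, -0.1191, 0.0768]
eef_rot: [-180.0, -0.0, 26.3]
ft_force: [0.3, 2.9, -0.2]
width: 0.196
finger_force: 79.7
```

```bash
python3 st.py
```

```text
18.25 [ 0.5664 -0.1191  0.0768] 26.265408449955164 F [ 0.3337  2.8657 -0.2264] T [0.5375 0.0392 0.0275] r 0.06140789004413493 ang 26.70764945449387 tauE 0.17546659496243894
```

Call:
jog_arm(plan=[[0,0.001,0,1,-1],[0,0.0021,0,2,-1],[0,0.0021,0,2,-1]])

```text
time_s: 18.55
tcp_pos: [0.5672, -0.1209, 0.0767]
eef_rot: [-179.9, -0.0, 24.2]
ft_force: [0.9, 4.6, -0.0]
width: 0.194
finger_force: 79.8
```

```bash
python3 st.py
```

```text
18.55 [ 0.5672 -0.1209  0.0767] 24.23534601424774 F [ 0.8612  4.5881 -0.0449] T [0.8267 0.0633 0.3124] r 0.06141519225296801 ang 24.86357555895335 tauE 0.5458432927876736
```

Call:
jog_arm(plan=[[0,0.0007,0,0.7,-1],[0,0.0007,0,0.7,-1],[0,0.0007,0,0.7,-1]])

```text
time_s: 18.85
tcp_pos: [0.5675, -0.1214, 0.0767]
eef_rot: [-179.9, -0.0, 23.6]
ft_force: [-0.2, 5.7, -0.7]
width: 0.197
finger_force: 79.8
```

```bash
python3 eye.py 7
```

```text
18.85 [ 0.5675 -0.1214  0.0767] 23.556432622667785 F [-0.19    5.6918 -0.7341] T [0.9617 0.0143 0.4491] r 0.06140377967372285 ang 24.30500949311586 tauE 0.772405050707657
scene eye 158 (514.1832885742188, -150.39370727539062, (18.181699752807617, 34.86014938354492), 54.934226989746094)
```

The eye is firmly home at 0.77 N m. I'll ease back to mid-play and check before drawing the bar out.

Call:
jog_arm(plan=[[-0.0001,-0.0032,0,-3,-1],[-0.0003,-0.0064,0,-6,-1],[-0.0008,-0.0096,0,-9,-1],[-0.0013,-0.0128,0,-12,-1],[-0.0021,-0.0159,0,-15,-1],[-0.003,-0.019,0,-18,-1],[-0.0037,-0.021,0,-20,-1],[-0.0037,-0.021,0,-20,-1]])

```text
time_s: 19.75
tcp_pos: [0.5558, -0.1052, 0.0769]
eef_rot: [179.9, 0.1, 43.4]
ft_force: [-0.7, 1.1, -1.5]
width: 0.193
finger_force: 79.5
```

```bash
python3 eye.py 8
```

```text
19.75 [ 0.5558 -0.1052  0.0769] 43.44381224468468 F [-0.6811  1.1398 -1.4831] T [-0.0217  0.0245 -0.0217] r 0.060646636518644166 ang 43.127405494408244 tauE 0.05698667912813272
scene eye 160 (515.4508056640625, -150.93154907226562, (17.779340744018555, 35.3559455871582), 52.322750091552734)
```

Call:
jog_arm(plan=[[0.006,0,0,0,-1],[0.012,0,0,0,-1],[0.018,0,0,0,-1],[0.018,0,0,0,-1]])

```text
time_s: 20.25
tcp_pos: [0.5697, -0.0912, 0.0768]
eef_rot: [180.0, -0.0, 43.6]
ft_force: [-0.2, 0.1, -1.3]
width: 0.195
finger_force: 79.5
```

```bash
python3 st.py
```

```text
20.25 [ 0.5697 -0.0912  0.0768] 43.5864895262489 F [-0.2033  0.0751 -1.2876] T [ 0.0339 -0.0278  0.0257] r 0.08045311950275363 ang 43.62727234933135 tauE 0.041404530025200954
```

Call:
jog_arm(plan=[[0.01,0,0,0,-1],[0.02,0,0,0,-1],[0.03,0,0,0,-1],[0.04,0,0,0,-1],[0.05,0,0,0,-1],[0.06,0,0,0,-1],[0.07,0,0,0,-1],[0.07,0,0,0,-1],[0.07,0,0,0,-1]])

```text
time_s: 21.15
tcp_pos: [0.6195, -0.0434, 0.0766]
eef_rot: [-180.0, 0.0, 43.6]
ft_force: [0.8, 0.1, -1.7]
width: 0.198
finger_force: 79.5
```

```bash
python3 eye.py 9; python3 - <<'E'
from h import *
v=pickle.load(open("scene9.pkl","rb"))
P=cloud(v);p=np.array([.6204,-.0429]);d=P[:,:2]-p
s=(P[:,2]>.088)&(P[:,2]<.108)&(np.hypot(*d.T)<.13)
u=np.array([np.cos(np.radians(43.6)),np.sin(np.radians(43.6))]); Q=P[s]; a=(Q[:,:2]-p)@u
for lo,hi in((-.12,-.04),(.04,.12)):
    q=Q[(a>lo)&(a<hi)]; print(len(q),q.mean(0) if len(q) else 0, rect(q) if len(q)>5 else 0)
print("along",a.min(),a.max())
m=hsv(v,(0,150,80),(8,255,255),(240,170,330,260))|hsv(v,(172,150,80),(180,255,255),(240,170,330,260)); print(m.sum())
E
```

```text
21.15 [ 0.6195 -0.0434  0.0766] 43.55556828286381 F [ 0.8284  0.1184 -1.7321] T [ 0.0256 -0.0079  0.0224] r 0.14944263730865284 ang 43.72503016961918 tauE -0.05041648148111846
top eye 25 (515.857177734375, -156.89511108398438, (7.2592620849609375, 20.44161605834961), 80.99674987792969)
scene eye 163 (514.332763671875, -150.18185424804688, (17.88459587097168, 35.32704162597656), 52.45426559448242)
227 [ 0.5676924  -0.09830546  0.09754252] (565.653564453125, -98.18460083007812, (72.26019287109375, 15.379762649536133), 42.880863189697266)
195 [0.67552791 0.00449511 0.09752287] (673.8463134765625, 5.929679870605469, (63.608612060546875, 14.360208511352539), 41.40625)
along -0.11389980305517165 0.10421063895006961
169
```

The bar is out, still in line with the tool, and the eye is unchanged. Next I'll lift and carry it back over the rest.

Call:
jog_arm(plan=[[0,0,-0.025,0,-1],[0,0,-0.05,0,-1],[0.005,-0.01,-0.05,-8,-1],[0.01,-0.02,-0.05,-16,-1],[0.015,-0.032,-0.05,-24,-1],[0.02,-0.042,-0.05,-32,-1],[0.025,-0.052,-0.05,-40,-1],[0.03,-0.062,-0.05,-48,-1],[0.035,-0.073,-0.05,-56,-1],[0.04,-0.083,-0.05,-64,-1],[0.045,-0.094,-0.05,-72,-1],[0.05,-0.104,-0.05,-80,-1]])

```text
time_s: 22.45
tcp_pos: [0.5836, 0.0662, 0.1268]
eef_rot: [-180.0, -0.0, 123.8]
ft_force: [-0.1, -0.1, -2.2]
width: 0.191
finger_force: 79.6
```

Call:
jog_arm(plan=[[0.014,0.004,0,-7.5,-1],[0.028,0.008,0,-15,-1],[0.042,0.012,0,-22.5,-1],[0.056,0.016,0,-30,-1],[0.07,0.02,0,-37.5,-1],[0.084,0.024,0,-45,-1],[0.098,0.028,0,-52.5,-1],[0.111,0.031,0,-57.8,-1],[0.111,0.031,0,-57.8,-1],[0.111,0.031,0,-57.8,-1],[0.111,0.031,0,-57.8,-1]])

```text
time_s: 23.55
tcp_pos: [0.549, 0.1751, 0.1269]
eef_rot: [-180.0, 0.0, -178.8]
ft_force: [0.2, -0.0, -1.4]
width: 0.196
finger_force: 79.6
```

```bash
python3 - <<'E'
from h import *
from workcell import ctrl, cams
np.set_printoptions(precision=4,suppress=True)
s=ctrl.get_state();p=s["tcp_pos"];print(s["time_s"],p,s["eef_rot"],s["ft_force"])
for n in("wrist","scene","top"):
    v=cams.camera(n); pickle.dump(v,open(n+"10.pkl","wb"))
    P=cloud(v);d=P[:,:2]-p[:2];zb=p[2]+.0185
    Q=P[(np.abs(P[:,2]-zb)<.012)&(np.abs(d[:,1])<.02)&(np.abs(d[:,0])<.13)]
    for lo,hi in((-.115,-.04),(.04,.115)):
        q=Q[(Q[:,0]-p[0]>lo)&(Q[:,0]-p[0]<hi)]
        if len(q)>20: print(n,len(q),q.mean(0),q[:,2].max(),rect(q),q[:,0].min(),q[:,0].max())
    if n!="wrist":
        yl=cloud(v,hsv(v,(20,120,80),(34,255,255))); yl=yl[np.hypot(yl[:,0]-.549,yl[:,1]-.175)<.12]; b=yl[yl[:,2]<.018]; print("base",rect(b))
E
```

```text
23.55 [0.549  0.1751 0.1269] [-179.9794    0.0123 -178.7957] [ 0.1711 -0.0218 -1.3714]
wrist 6384 [0.4734 0.1732 0.1515] 0.15527504288168684 (474.4723815917969, 173.22459411621094, (69.05238342285156, 14.146860122680664), 1.2102515697479248) 0.43997733673994294 0.5089203597581279
scene 114 [0.4766 0.1681 0.147 ] 0.15270712282681032 (475.1181335449219, 170.3583526611328, (64.83008575439453, 14.119354248046875), 1.5750950574874878) 0.44271160218920946 0.5076323056171371
scene 169 [0.6257 0.172  0.1473] 0.15393885156391995 (624.5807495117188, 172.91265869140625, (70.60948181152344, 16.126598358154297), 2.374265670776367) 0.5894320269524648 0.6597557732217845
base (540.5450439453125, 202.265625, (172.3001251220703, 130.72764587402344), 2.0715386867523193)
base (549.7168579101562, 161.09605407714844, (163.16578674316406, 43.91978454589844), 1.3463555574417114)
```

Call:
jog_arm(plan=[[0.0005,0.0007,0.03,-0.2,-1],[0.0005,0.0007,0.06,-0.2,-1],[0.0005,0.0007,0.075,-0.2,-1],[0.0005,0.0007,0.083,-0.2,-1],[0.0005,0.0007,0.089,-0.2,-1],[0.0005,0.0007,0.093,-0.2,-1],[0.0005,0.0007,0.0945,-0.2,-1],[0.0005,0.0007,0.0945,-0.2,-1]])

```text
time_s: 24.5
tcp_pos: [0.5486, 0.1767, 0.0327]
eef_rot: [180.0, 0.0, -178.5]
ft_force: [0.9, -0.3, -1.9]
width: 0.197
finger_force: 79.6
```

Call:
jog_arm(plan=[[0,-0.0007,0.001,0,-1],[0,-0.0007,0.001,0,-1],[0,-0.0007,0.001,0,-1]])

```text
time_s: 24.8
tcp_pos: [0.5487, 0.176, 0.0317]
eef_rot: [180.0, 0.1, -178.5]
ft_force: [1.1, -0.4, -0.9]
width: 0.194
finger_force: 79.7
```

Call:
jog_arm(plan=[[0,0,0,0,-0.3],[0,0,0,0,0],[0,0,0,0,0.3],[0,0,0,0,0.6],[0,0,0,0,0.6],[0,0,0,0,0.6],[0,0,-0.02,0,0.6],[0,0,-0.05,0,0.6],[0,0,-0.1,0,0.6],[0,0,-0.15,0,0.6],[0,0,-0.17,0,0.6],[0,0,-0.17,0,0.6]])

```text
time_s: 26.0
tcp_pos: [0.5507, 0.1764, 0.2055]
eef_rot: [179.9, 0.4, -178.5]
ft_force: [0.1, -0.3, 0.0]
width: 0.799
finger_force: 0.0
```

```bash
python3 - <<'E'
from h import *
from workcell import ctrl, cams
np.set_printoptions(precision=4,suppress=True)
s=ctrl.get_state();print(s["time_s"],s["tcp_pos"],s["ft_force"],s["width"])
w=cams.camera("wrist");c=cams.camera("scene")
m=hsv(w,(0,150,80),(8,255,255),(265,150,305,245))|hsv(w,(172,150,80),(180,255,255),(265,150,305,245))
print("red wrist",rect(onz(w,np.argwhere(m)[:,::-1],.059)))
P=cloud(w,hsv(w,(0,0,60),(180,80,255),(270,70,300,300))); P=P[(P[:,2]>.05)&(P[:,2]<.065)]
print("bar",rect(P),P[:,2].max(),len(P))
P=cloud(c);Q=P[(np.hypot(P[:,0]-.549,P[:,1]-.175)<.15)&(P[:,2]>.051)&(P[:,2]<.075)];print("scene bar",rect(Q))
o=np.zeros((420,800,3),np.uint8);o[:,:400]=w["frame"][:,80:480];o[:400,400:]=cv2.resize(c["frame"][180:280,190:390],(400,200)).repeat(2,0)[:400];cv2.imwrite("pics/p11.png",o)
E
```

```text
26.0 [0.5507 0.1764 0.2055] [ 0.1045 -0.2798  0.0168] 0.7985155224775753
red wrist (548.07861328125, 176.16879272460938, (59.80028533935547, 16.80975914001465), 1.5701838731765747)
bar (547.8556518554688, 174.08120727539062, (216.2752685546875, 16.317825317382812), 1.58494234085083) 0.05993781303783391 2062
scene bar (552.34619140625, 173.50523376464844, (213.11216735839844, 42.57640838623047), 2.1328468322753906)
```

View pics/p11.png

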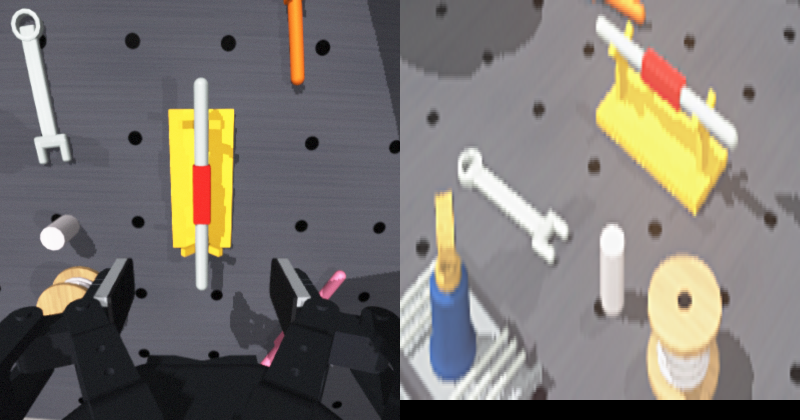

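The bar lies in both notches: grip centre at (201,195) in the left panel and within about 1 mm of where it started. The pin, spool and wrench are still in place, so I'll hand in.

```bash
python3 -c "
from workcell import ctrl
print(ctrl.close_job())"
```

```text
the job is handed in; nothing more can be done
None
```

I handed in the job at about 26 s: the eye was turned home and pressed to about 0.77 N m at its stop, the bar is back in both notches of the yellow rest, and the pin, spool and wrench still look in place in the last picture; the hand-in gave no verdict.

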